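Load a board under a sprung roller hold-down

TASK

Load the long thin wooden offcut into the jig on the bench: slide it endways along the bed strip, pushing the sprung roller arm back and up with the board's own leading end, until it bears against the sprung pad of the end stop, and leave it lying flat on the strip and along the fence with the roller bearing down on it. Press it home gently (the pad must stay pressed in by a few millimetres, but never ram it) and go easy on the roller too. Leave the other things on the bench where they are.

Things in the scene. Friction and masses are not known exactly. Their poses are not given: they have to be found in the camera images.
- board: The long thin pine offcut to load (body origin: centre of its underside). 50 mm wide (own x), 160 mm long (own y), 20 mm thick (own z); about 90 g (varies). Starts flat on the bench to the right of the jig; both ends are alike. The other, shorter and thicker wooden block is not it.
- board_center (a point): The middle of the same offcut, half-way up (10 mm above its underside), axes as the board's.
- jig: Loading jig, fixed to the bench: plywood base 320 mm (own x) by 130 mm (own y) by 12 mm thick. Origin: centre of its underside, on the bench top. Own +x is the feed direction (to the robot's left, give or take 15 degrees); own -y is the side away from the robot. 'Jig x, y, z' below are mm in this frame.
- bed_mouth (a point): Near end of the bed strip on which the board slides, centre of its top edge, axes as the jig's: jig x -155, y 0, z 20. The strip is 44 wide (jig y -22 to 22) and runs from x -155 to 100, its top 20 above the bench. A gripper straddling the board has free room as far as jig x -40.
- fence_start (a point): Top edge of the fence where its straight face begins, axes as the jig's: jig x -10, y -25, z 34. The fence is a low aluminium bar; its face (y -25) runs on to x 95, so a board lying along it has its middle at y 0. A short lead-in flares away from x -10 back to x -28. The side towards the robot (+y) is open.
- pivot_point (a point): Pivot of the hold-down arm, jig x -8, y -50, z 73, in a steel cheek that stands behind the fence at jig x -25 to 9, y -45 to -55, up to z 84 (its foot reaches from x -33 to 17).
- hold_arm (a joint): Sprung hold-down arm, rad: 0 at rest, grows as the roller is pushed back (+x) and up, about 0.21 with the roller on top of the board. It bears on the board with about 6 to 9 N. The board's leading end pushes it up (about 8 to 20 N along the feed, bed friction included); it falls back by itself.
- hold_roller: Free-turning rubber roller at the end of the arm, radius 18, 26 wide, origin at its centre. At rest at jig x 37, y 0, z 48: 10 mm over the strip (the board is 20 thick). It first meets the board when the leading end is at about jig x 21, and rides on top from about x 40. It turns, so its rotation means nothing.
- end_stop: Stop bracket on the jig, origin at jig x 116, y 0, z 12. Its thumbscrew carries a sprung rubber pad, 18 mm across, facing the board at jig z 30. The screw's setting differs each time and is not reported: the free pad's face is anywhere from jig x 60 to 80. The pad gives 1 mm per 1.2 N, hard after 7 mm (8.5 N). Bed friction then keeps the board against it.
- short_block: Bystander: hardwood block 50 x 120 x 24 mm (origin: centre of underside). Leave alone.
- driver: Bystander: screwdriver with blue handle, 170 mm long. Leave alone.
- clamp: Bystander: spring clamp, 57 x 123 x 18 mm. Leave alone.
- pencil: Bystander: pencil stub, 96 mm. Leave alone.

How it is judged:
By the outcome, as a careful person would: the job done as asked, in the order asked, and still so for the second after the job is handed in, with the robot touching nothing.
It also fails if it takes over 64 s, if anything falls off the work surface, if the arm or the gripper's body presses on something with over 40 N, if the wrist force passes 120 N, or if a joint passes its speed limit or range.

ROBOT

A 6-joint arm with a two-finger parallel gripper is mounted at the origin on a cart in front of the work surface, level with it; the furniture and walls round the work are solid. World frame = base frame: x ahead of the robot, y to its left, z up, the work surface at z = 0. Lengths are in m, angles in degrees, forces in N, time in s.
With the tool pointing down it reaches from about 0.35 to 0.875 m from the base axis. Payload 4.2 kg.
Tool frame: the origin (TCP) lies at the very end of the fingers, on their centre line; the grasp point (between the pads) lies 19 mm behind it; z points along the fingers, x is the direction in which the jaws open and shut, and the axes are right-handed (so a half turn about z gives the same grasp; the last joint's range is limited). The gripper opens to 87 mm and grips with 3 to 60 N. Pads are 19 mm wide; open, the fingers measure 117 mm over their backs; the gripper's body (75 mm by 190 mm) begins 51 mm behind the grasp point.
Start: joints at [83.4, 22.042, 0.453, 0, -68.411, -14.817], TCP at [0.228, 0.582, 0.223] pointing down, gripper open.
Joint ranges: [-179.83, 179.83], [-69.29, 118.12], [-61.27, 80.66], [-181.25, 117.63], [-171.15, -9.14], [-177.46, 177.46]. Speed limits (degrees/s): [159.86, 159.86, 180, 180, 180, 180].

INTERFACE

Orientations are given as a 3x3 rotation matrix whose columns are the frame's x, y, z axes.
In Python, from station import r gives the robot as it stands.
- The arm moves only by the tool move_arm, never from a script. Its argument "series" is a list that holds one entry, the list of rows, each a list of 7 numbers: the shift along the tool's x, y, z in cm, then the turn, a rotation vector about the tool's x, y, z in degrees, then the opening, from -1 (shut) to 1 (fully open). In form: [[[dx, dy, dz, wx, wy, wz, fingers], ...]]. A call has 1 to 12 rows; each row shifts and turns the commanded pose from where the row before left it, along the tool's axes as they then stand; what a row does not reach is not made up. A row lasts 1/8 s, in which the tool goes at most 62.5 mm and 10.7 degrees, less where a joint would pass 70% of its speed; a pose out of reach is approached as far as the arm can. A call is refused whole if a number of a shift passes 6.25 or a number of a turn 10.7, either way. A call with a gripper value outside its range is refused whole. The fingers move at their own pace and stop on an object; the grip force is fixed at half the most. Time passes only in rows, so rows that do not move let the fingers close. It gives the time, the measured TCP pose, the force and the opening at its end, in the units of the state.
- r.sense(): the state, without advancing time (a new reading comes with each control period).
- r.capture(name): name is "scene" or "top" or "wrist"; returns a dict with "color" (420x560x3 uint8, blue, green, red), "fx", "fy", "cx", "cy" (pixels), "rvec" (rotation vector, rad) and "tvec" (3), from world to camera coordinates, as OpenCV has them; the wrist camera has in their place "tool_from_camera" (4x4, takes a point from camera to tool coordinates, whose origin is the TCP and whose axes are the tool frame's). Camera axes: x right, y down, z forward; pixel columns grow to the right and rows downward; lengths in m; the calibration is good to about 2 mm. A picture is of the moment at which its call begins: read the wrist's pose just before it. There is no depth.
- r.finish_job(): hands the job in, once; it reports no verdict.
The state is a dict: "time_s": time; "joints": joint angles; "joint_velocities": joint speeds; "effort": joint torques, N m; "tcp_pos": TCP position; "ee_rot": TCP orientation; "wrist_force": force on the tool from outside, world axes, zero at the start; "moment": the same for the moment, N m; "gripper_width": opening from 0.0 (shut) to 1.0 (fully open).
Only numpy, scipy, OpenCV 4.12 (cv2) and the standard library are available. Lean on these libraries where they do the work, as an engineer would, in place of code of your own. Each camera call takes 0.05 s, during which the arm holds its last target.

## Working session

There is one attempt and no reset: what is moved stays moved. The work goes in short steps, Python scripts to look and compute and a tool call to move; the robot and the scene stay as the last step left them, time stands still between calls to the robot, and variables do not carry over. Pictures are saved under pics/ and viewed, and the job is handed in when it is done.

Besides the shell and the picture viewer there is one more tool, called after "Call:" as name([rows], argument=value, ...), one row to a line, values as JSON. move_arm: Moves the arm, as the interface text tells. Its arguments: {"type":"object","properties":{"series":{"type":"array","items":{"type":"array","items":{"type":"array","items":{"type":"number"}}}}},"required":["series"]}

```bash
ls; mkdir -p pics
python3 - <<'E'
from station import r
import cv2,pickle
d={}
for n in("scene","top","wrist"):
    c=r.capture(n); d[n]=c; cv2.imwrite(f"pics/{n}0.png",c["color"])
pickle.dump(d,open("cap0.pkl","wb"))
s=r.sense();print(s)
E
```

```text
pics
{'time_s': 0.15, 'joints': array([ 8.33999391e+01,  2.20797769e+01,  3.99094581e-01, -2.04737793e-02,
       -6.84112715e+01, -1.48163980e+01]), 'joint_velocities': array([-0.09643192, -0.09823003,  0.20365077,  0.01151464,  0.09099882,
        0.12120869]), 'effort': array([-2.81413613e-04, -3.91054058e+01,  1.87587261e+01,  4.22233567e+00,
        1.23410724e-02, -1.39304134e-04]), 'tcp_pos': array([0.22803856, 0.58143512, 0.22172932]), 'ee_rot': array([[-3.65266450e-01, -9.30902871e-01, -5.14526683e-04],
       [-9.30901575e-01,  3.65266801e-01, -1.55604758e-03],
       [ 1.63646868e-03, -8.93982774e-05, -9.99998657e-01]]), 'wrist_force': array([-0.1252662 ,  0.56956779,  0.05324848]), 'moment': array([-0.01079216,  0.00700342,  0.00223403]), 'gripper_width': 1.0036059316067056}
```

View pics/scene0.png

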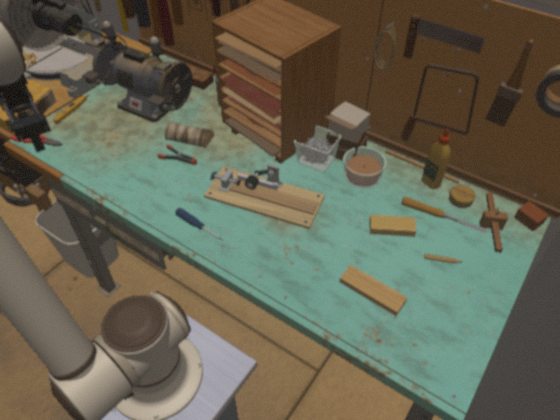

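View pics/top0.png

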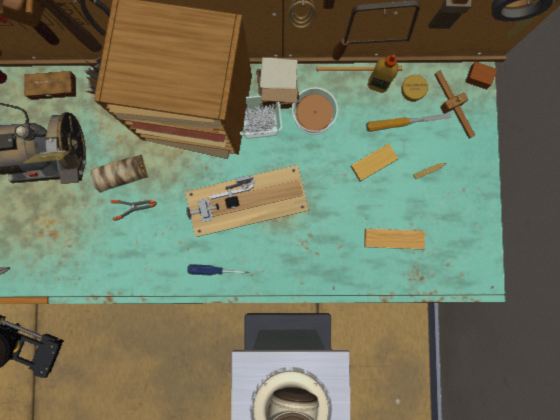

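The top view shows the jig at about (247,201), the board at about (395,239) and the short block at (375,162). I'll enlarge it.

Run:
```python
import cv2,pickle
d=pickle.load(open("cap0.pkl","rb"))
c=d["top"]["color"]
cv2.imwrite("pics/j.png",cv2.resize(c[160:240,180:313],None,fx=6,fy=6,interpolation=cv2.INTER_CUBIC))
cv2.imwrite("pics/b.png",cv2.resize(c[215:265,350:440],None,fx=8,fy=8,interpolation=cv2.INTER_CUBIC))
t=d["top"];print({k:t[k] for k in t if k!="color"});print(d["wrist"]["tool_from_camera"])
```

```text
{'fx': 493.2393487345967, 'fy': 493.2393487345967, 'cx': 276.767489331499, 'cy': 215.39586313312307, 'rvec': array([ 2.16742174, -2.1788841 ,  0.07800678]), 'tvec': array([0.03784155, 0.5147859 , 1.32098302])}
[[ 9.99999694e-01  6.85629717e-04  3.77039347e-04 -9.77556036e-05]
 [-7.58929202e-04  9.67180949e-01  2.54087456e-01 -6.81916825e-02]
 [-1.90455363e-04 -2.54087664e-01  9.67181174e-01 -1.62037965e-01]
 [ 0.00000000e+00  0.00000000e+00  0.00000000e+00  1.00000000e+00]]
```

View pics/j.png

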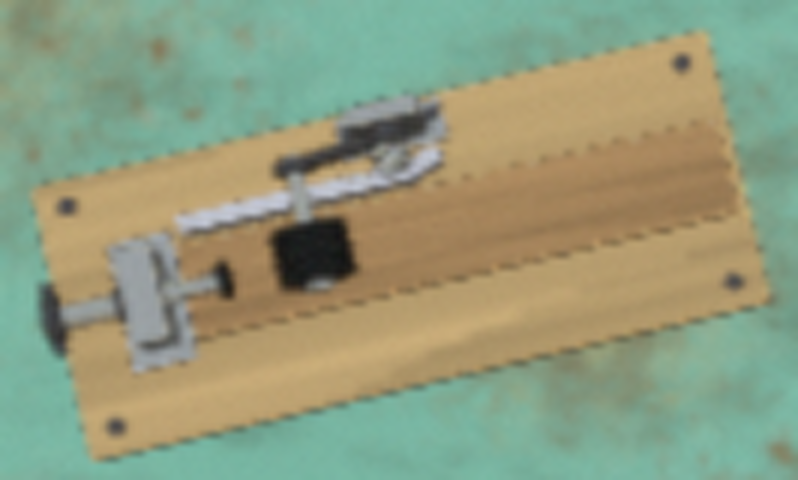

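View pics/b.png

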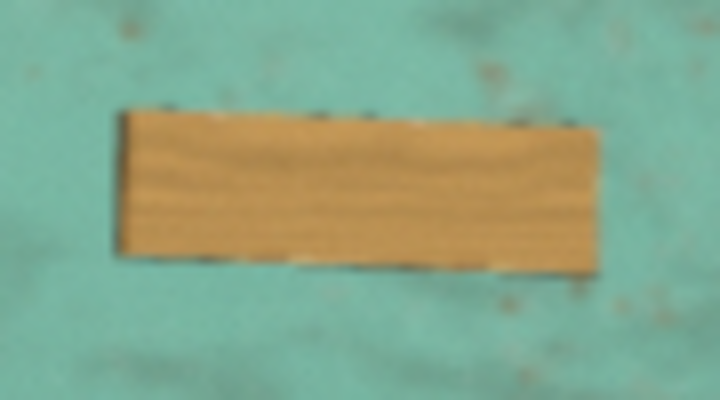

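```bash
cat > h.py <<'E'
import numpy as np,cv2,pickle
from scipy.optimize import least_squares
def ray(cap,uv,z):
    R,_=cv2.Rodrigues(cap["rvec"]);t=cap["tvec"]
    o=-R.T@t; out=[]
    for u,v in uv:
        d=R.T@np.array([(u-cap["cx"])/cap["fx"],(v-cap["cy"])/cap["fy"],1])
        out.append((o+d*(z-o[2])/d[2])[:2])
    return np.array(out)
def fit(P,L,a0):
    f=lambda q:(np.array([[np.cos(q[2]),-np.sin(q[2])],[np.sin(q[2]),np.cos(q[2])]])@L.T).T+q[:2]-P
    s=least_squares(lambda q:f(q).ravel(),[*P.mean(0),a0]);return s.x,f(s.x)
E
python3 - <<'E'
from h import *
t=pickle.load(open("cap0.pkl","rb"))["top"]
j=(np.array([(33,188),(706,32),(772,300),(95,460)])+.5)/6-.5+[180,160]
b=(np.array([(125,108),(600,128),(598,274),(120,254)])+.5)/8-.5+[350,215]
P=ray(t,j,.012);print(P)
# jig corners: left-far = +x,-y
q,e=fit(P,np.array([(160,-65),(-160,-65),(-160,65),(160,65)])/1000,np.pi/2);print(q[:2],np.degrees(q[2]),e*1e3)
P=ray(t,b,.020);print(P)
# board long dir use as x for now
q2,e=fit(P,np.array([(80,-25),(-80,-25),(-80,25),(80,25)])/1000,np.pi/2);print(q2[:2],np.degrees(q2[2]),e*1e3)
E
```

```text
[[ 0.58503864  0.28793466]
 [ 0.65548667 -0.02205304]
 [ 0.53128937 -0.05118648]
 [ 0.45978652  0.25823622]]
[0.5579003  0.11823284] 102.95872922363102 [[ 0.32636498  0.79946539]
 [ 1.63806148 -1.06301921]
 [-0.85377293 -1.08196702]
 [-1.11065354  1.34552084]]
[[ 0.47923871 -0.20467797]
 [ 0.47158034 -0.36505755]
 [ 0.42225785 -0.36292148]
 [ 0.42980659 -0.20201705]]
[ 0.45072087 -0.28366851] 87.28385714271549 [[ 0.2451042  -0.26511303]
 [ 0.32141239  0.29421568]
 [-0.299921    0.52754209]
 [-0.26659559 -0.55664473]]
```

```bash
cat >> h.py <<'E'
J0=np.array([0.5579,0.11823]);JA=np.radians(102.96)
def jw(x,y):
    c,s=np.cos(JA),np.sin(JA); return J0+np.array([c*x-s*y,s*x+c*y])/1000
def wj(p):
    c,s=np.cos(JA),np.sin(JA);d=(np.asarray(p)[:2]-J0)*1000; return np.array([c*d[0]+s*d[1],-s*d[0]+c*d[1]])
def st():
    from station import r
    s=r.sense();R=s["ee_rot"]
    print("t",s["time_s"],"tcp",s["tcp_pos"].round(4),"yaw x",round(np.degrees(np.arctan2(R[1,0],R[0,0])),2),"tilt",np.degrees(R[:2,2]).round(2),"F",s["wrist_force"].round(2),"w",round(s["gripper_width"],3),"jig",wj(s["tcp_pos"]).round(1),"J",s["joints"].round(0))
    return s
def go(s,tgt):
    "tool-axis shift in cm to world target"
    d=s["ee_rot"].T@(np.asarray(tgt)-s["tcp_pos"])*100;print("shift cm",d.round(2));return d
E
python3 - <<'E'
from h import *
t=pickle.load(open("cap0.pkl","rb"))["top"]
p=(np.array([(235,280),(218,282),(180,222),(442,150)])+.5)/6-.5+[180,160]
for q in ray(t,p,.030): print(wj(q))
E
```

```text
[76.21747991  0.72909241]
[83.90963248 -0.15566441]
[ 94.70997243 -30.78274841]
[-28.27560467 -35.4517955 ]
```

Call:
move_arm([
  [[0,0,0,0,0,10.19,1],[0,0,0,0,0,10.19,1],[0,0,0,0,0,10.19,1],[0,0,0,0,0,10.19,1],[0,0,0,0,0,10.19,1],[0,0,0,0,0,10.19,1],[0,0,0,0,0,10.16,1],[-4,-4,0,0,0,0,1],[-4,-4,0,0,0,0,1],[-4,-4,0,0,0,0,1],[-4,-5,0,0,0,0,1],[-4,-5,0,0,0,0,1]],
])

```text
time_s: 1.65
tcp_pos: [0.4165, 0.3533, 0.2224]
ee_rot: [[-0.999, 0.047, -0.0], [0.047, 0.999, -0.0], [0.0, -0.0, -1.0]]
wrist_force: [0.9, 0.4, -0.5]
gripper_width: 0.999
```

```bash
python3 -c "
from h import *
s=st();go(s,[.4481,-.3386,.12])"
```

```text
t 1.65 tcp [0.4165 0.3533 0.2224] yaw x 177.31 tilt [-0.01 -0.01] F [ 0.89  0.36 -0.48] w 0.999 jig [260.8  85.1] J [ 57.  14. -11.  -0. -65. -60.]
shift cm [ -6.4  -68.97  10.25]
```

Call:
move_arm([
  [[-0.64,-6,0.5,0,0,0,1],[-0.64,-6,0.5,0,0,0,1],[-0.64,-6,0.5,0,0,0,1],[-0.64,-6,0.5,0,0,0,1],[-0.64,-6,0.5,0,0,0,1],[-0.64,-6,0.5,0,0,0,1],[-0.64,-6,1.5,0,0,0,1],[-0.64,-6,1.5,0,0,0,1],[-0.64,-6,1.5,0,0,0,1],[-0.64,-6,1.5,0,0,0,1],[0,-6,1,0,0,0,1],[0,0,0,0,0,0,1]],
])

```text
time_s: 3.15
tcp_pos: [0.4469, -0.3105, 0.1208]
ee_rot: [[-0.999, 0.054, -0.003], [0.054, 0.999, 0.001], [0.003, 0.001, -1.0]]
wrist_force: [-1.2, 0.9, -1.0]
gripper_width: 1.002
```

```bash
python3 -c "
from h import *
from station import r
s=st();go(s,[.448,-.3416,.004])
c=r.capture('wrist');cv2.imwrite('pics/w1.png',c['color']);c['s']=s;pickle.dump(c,open('w1.pkl','wb'))"
```

```text
t 3.15 tcp [ 0.4469 -0.3105  0.1208] yaw x 176.92 tilt [-0.16  0.04] F [-1.24  0.91 -1.  ] w 1.002 jig [-392.9  204.3] J [-18.  20. -19.   0. -51.  15.]
shift cm [-0.31 -3.11 11.67]
```

View pics/w1.png

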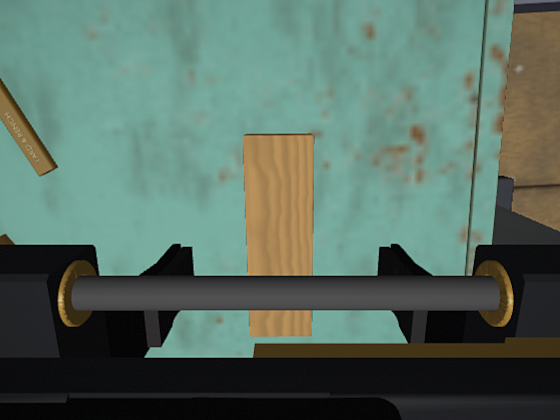

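```bash
cat >> h.py <<'E'
def wray(c,uv,z,s=None):
    s=s or c["s"];T=c["tool_from_camera"];R=s["ee_rot"];o=R@T[:3,3]+s["tcp_pos"];out=[]
    for u,v in uv:
        d=R@T[:3,:3]@np.array([(u-c["cx"])/c["fx"],(v-c["cy"])/c["fy"],1]);out.append((o+d*(z-o[2])/d[2])[:2])
    return np.array(out)
E
python3 - <<'E'
from h import *
c=pickle.load(open('w1.pkl','rb'))
P=wray(c,[(244,135),(313,135),(312,336),(250,336)],.02);print(P)
print(P[:2].mean(0),P[2:].mean(0),np.linalg.norm(P[0]-P[1]))
q,e=fit(P,np.array([(-80,-25),(-80,25),(80,25),(80,-25)])/1000,np.pi/2);print(q,np.degrees(q[2]),e*1e3)
u=np.array([np.cos(q[2]),np.sin(q[2])]);print(q[:2]-.058*u)
E
```

```text
[[ 0.47142002 -0.36636508]
 [ 0.42339091 -0.36381336]
 [ 0.42957149 -0.20483268]
 [ 0.47950309 -0.20757304]]
[ 0.44740546 -0.36508922] [ 0.45453729 -0.20620286] 0.048096849460089935
[ 0.45097138 -0.28564604  1.52513899] 87.38402720174348 [[ 0.87398401 -0.33862787]
 [-1.04479784 -0.60827711]
 [ 0.07725859  0.2443114 ]
 [ 0.09355524  0.70259358]]
[ 0.44832417 -0.3435856 ]
```

Call:
move_arm([
  [[-0.15,-1.6,2,0,0,-0.4,1],[-0.16,-1.6,3,0,0,0,1],[0,0,3,0,0,0,1],[0,0,2,0,0,0,1],[0,0,1.6,0,0,0,1],[0,0,0,0,0,0,1]],
])

```text
time_s: 3.95
tcp_pos: [0.4497, -0.3383, 0.0058]
ee_rot: [[-0.999, 0.039, -0.002], [0.039, 0.999, 0.001], [0.002, 0.001, -1.0]]
wrist_force: [0.4, -0.5, -0.1]
gripper_width: 0.999
```

```bash
python3 -c "
from h import *
s=st();go(s,[.4483,-.3430,.004])"
```

```text
t 3.95 tcp [ 0.4497 -0.3383  0.0058] yaw x 177.76 tilt [-0.11  0.05] F [ 0.4  -0.48 -0.14] w 0.999 jig [-420.6  207.8] J [-20.  30. -22.  -0. -37.  18.]
shift cm [ 0.13 -0.48  0.18]
```

Call:
move_arm([
  [[0.1,-0.4,0.15,0,0,0.4,1],[0,0,0,0,0,0,1],[0,0,0,0,0,0,-1],[0,0,0,0,0,0,-1],[0,0,0,0,0,0,-1],[0,0,0,0,0,0,-1],[0,0,0,0,0,0,-1],[0,0,0,0,0,0,-1]],
])

```text
time_s: 4.95
tcp_pos: [0.449, -0.3433, 0.0051]
ee_rot: [[-0.999, 0.047, 0.0], [0.047, 0.999, -0.0], [-0.0, -0.0, -1.0]]
wrist_force: [-0.3, -0.1, 0.9]
gripper_width: 0.572
```

```bash
python3 -c "
from h import *
s=st()"
```

```text
t 4.95 tcp [ 0.449  -0.3433  0.0051] yaw x 177.29 tilt [ 0. -0.] F [-0.31 -0.07  0.92] w 0.572 jig [-425.3  209.7] J [-21.  31. -22.   0. -37.  18.]
```

Call:
move_arm([
  [[0,0,-2,0,0,0,-1],[0,0,-4,0,0,0,-1],[0,0,-4,0,0,0,-1],[0,0,0,0,0,-5,-1],[0,0,0,0,0,-5,-1],[0,0,0,0,0,-5.66,-1],[0,0,0,0,0,0,-1],[0,0,0,0,0,0,-1]],
])

```text
time_s: 5.95
tcp_pos: [0.4488, -0.3432, 0.1049]
ee_rot: [[-0.975, -0.223, -0.0], [-0.223, 0.975, 0.0], [0.0, 0.0, -1.0]]
wrist_force: [0.0, -0.6, -0.1]
gripper_width: 0.575
```

```bash
python3 -c "
from h import *
s=st();go(s,[*jw(-175,1),.06])"
```

```text
t 5.95 tcp [ 0.4488 -0.3432  0.1049] yaw x -167.14 tilt [-0.02  0.01] F [ 0.04 -0.64 -0.13] w 0.575 jig [-425.2  209.8] J [-21.  23. -17.  -0. -50.  34.]
shift cm [-20.84  25.05   4.49]
```

Call:
move_arm([
  [[-3,3.5,0,0,0,0,-1],[-4,5,0,0,0,0,-1],[-4,5,0,0,0,0,-1],[-4,5,0,0,0,0,-1],[-3.84,4.5,1,0,0,0,-1],[-2,2,1.4,0,0,0,-1],[0,0,1,0,0,0,-1],[0,0,0,0,0,0,-1],[0,0,0,0,0,0,-1]],
])

```text
time_s: 7.08
tcp_pos: [0.5937, -0.0582, 0.0714]
ee_rot: [[-0.975, -0.222, 0.0], [-0.222, 0.975, -0.0], [-0.0, -0.0, -1.0]]
wrist_force: [0.3, -0.5, -0.3]
gripper_width: 0.574
```

```bash
python3 -c "
from h import *
from station import r
s=st();go(s,[*jw(-175,1),.03])
c=r.capture('wrist');cv2.imwrite('pics/w2.png',c['color']);c['s']=s;pickle.dump(c,open('w2.pkl','wb'))
c=r.capture('top');pickle.dump(c,open('t2.pkl','wb'));cv2.imwrite('pics/t2.png',cv2.resize(c['color'][140:260,180:340],None,fx=5,fy=5,interpolation=cv2.INTER_CUBIC))"
```

```text
t 7.075 tcp [ 0.5937 -0.0582  0.0714] yaw x -167.15 tilt [ 0.01 -0.01] F [ 0.34 -0.51 -0.33] w 0.574 jig [-180.     4.6] J [ 10.  28. -15.   0. -48.   3.]
shift cm [-0.36  0.5   4.14]
```

View pics/w2.png

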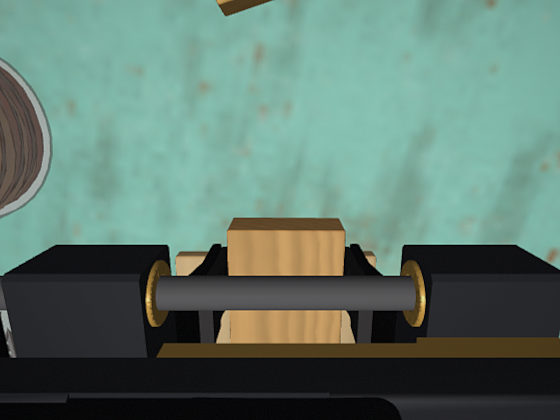

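View pics/t2.png

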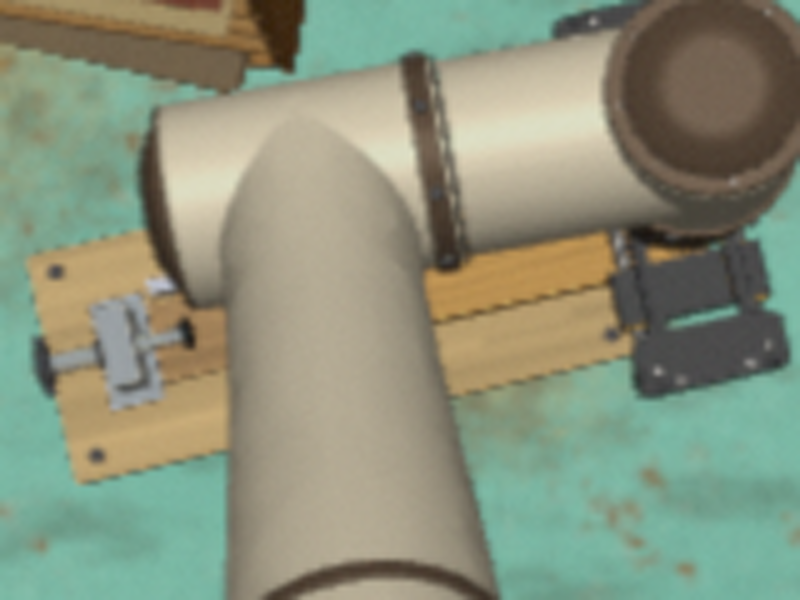

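Call:
move_arm([
  [[-0.26,0.5,1,0,0,-0.1,-1],[0,0,1.5,0,0,0,-1],[0,0,1.2,0,0,0,-1],[0,0,0.4,0,0,0,-1],[0,0,0,0,0,0,-1],[0,0,0,0,0,0,-1]],
])

```text
time_s: 7.92
tcp_pos: [0.5959, -0.0516, 0.0304]
ee_rot: [[-0.974, -0.226, 0.001], [-0.226, 0.974, 0.0], [-0.001, -0.0, -1.0]]
wrist_force: [-0.2, -0.6, -0.6]
gripper_width: 0.572
```

```bash
python3 -c "
from h import *
from station import r
s=st();print(s['moment']);go(s,[*jw(-175,2),.026])
c=r.capture('scene');cv2.imwrite('pics/s3.png',cv2.resize(c['color'][130:260,170:360],None,fx=4,fy=4,interpolation=cv2.INTER_CUBIC))"
```

```text
t 7.925 tcp [ 0.5959 -0.0516  0.0304] yaw x -166.95 tilt [0.05 0.  ] F [-0.21 -0.6  -0.61] w 0.572 jig [-174.     1.1] J [ 11.  31. -16.   0. -43.   2.]
[ 0.0077449  -0.02317897  0.04090029]
shift cm [ 0.09 -0.1   0.44]
```

View pics/s3.png

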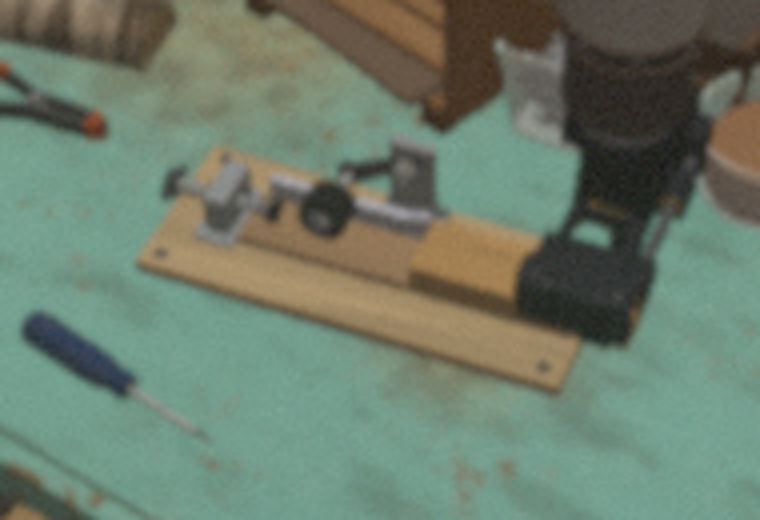

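The scene view shows the board over the strip, clear of the roller and fence. I'll lower it onto the bed.

Call:
move_arm([
  [[0.08,0,0.2,0,0,0,-1],[0,0,0.2,0,0,0,-1],[0,0,0,0,0,0,-1],[0,0,0,0,0,0,-1]],
])

```text
time_s: 8.48
tcp_pos: [0.5947, -0.0518, 0.0261]
ee_rot: [[-0.974, -0.226, 0.0], [-0.226, 0.974, -0.0], [-0.0, -0.0, -1.0]]
wrist_force: [0.5, 0.2, -0.9]
gripper_width: 0.57
```

```bash
python3 -c "
from h import *
s=st();print(s['moment'])"
```

```text
t 8.475 tcp [ 0.5947 -0.0518  0.0261] yaw x -166.96 tilt [ 0. -0.] F [ 0.49  0.18 -0.86] w 0.57 jig [-174.     2.3] J [ 11.  31. -17.   0. -42.   2.]
[ 0.04209486 -0.04450176  0.00178732]
```

Call:
move_arm([
  [[0,0,0.1,0,0,0,-1],[0,0,0.05,0,0,0,-1],[0,0,0,0,0,0,-1]],
])

```text
time_s: 8.85
tcp_pos: [0.5948, -0.0518, 0.025]
ee_rot: [[-0.974, -0.226, 0.001], [-0.226, 0.974, -0.0], [-0.0, -0.0, -1.0]]
wrist_force: [-0.9, -0.2, 3.6]
gripper_width: 0.573
```

```bash
python3 -c "
from h import *
s=st();print(s['moment'])"
```

```text
t 8.85 tcp [ 0.5948 -0.0518  0.025 ] yaw x -166.95 tilt [ 0.03 -0.  ] F [-0.93 -0.24  3.58] w 0.573 jig [-174.     2.1] J [ 11.  31. -17.   0. -42.   2.]
[ 0.14422054  0.33130074 -0.00283145]
```

Call:
move_arm([
  [[0,0,-0.05,0,0,0,-1],[0,0.5,0,0,0,0,-1],[0,0.8,0,0,0,0,-1],[0,0.8,0,0,0,0,-1],[0,0.8,0,0,0,0,-1],[0,0.8,0,0,0,0,-1],[0,0.7,0,0,0,0,-1],[0,0,0,0,0,0,-1],[0,0,0,0,0,0,-1]],
])

```text
time_s: 9.98
tcp_pos: [0.5847, -0.0087, 0.0251]
ee_rot: [[-0.974, -0.226, 0.0], [-0.226, 0.974, 0.0], [-0.0, 0.0, -1.0]]
wrist_force: [0.6, 1.2, 1.8]
gripper_width: 0.574
```

```bash
python3 -c "
from h import *
from station import r
s=st();print(s['moment'])
c=r.capture('top');pickle.dump(c,open('t3.pkl','wb'));cv2.imwrite('pics/t3.png',cv2.resize(c['color'][140:260,180:340],None,fx=5,fy=5,interpolation=cv2.INTER_CUBIC))
c=r.capture('scene');cv2.imwrite('pics/s4.png',cv2.resize(c['color'][130:230,190:330],None,fx=5.5,fy=5.5,interpolation=cv2.INTER_CUBIC));pickle.dump(c,open('s4.pkl','wb'))"
```

```text
t 9.975 tcp [ 0.5847 -0.0087  0.0251] yaw x -166.95 tilt [0.   0.01] F [0.63 1.17 1.83] w 0.574 jig [-129.7    2.3] J [ 15.  30. -19.  -0. -41.  -2.]
[ 0.35802687  0.09324945 -0.04096159]
```

View pics/t3.png

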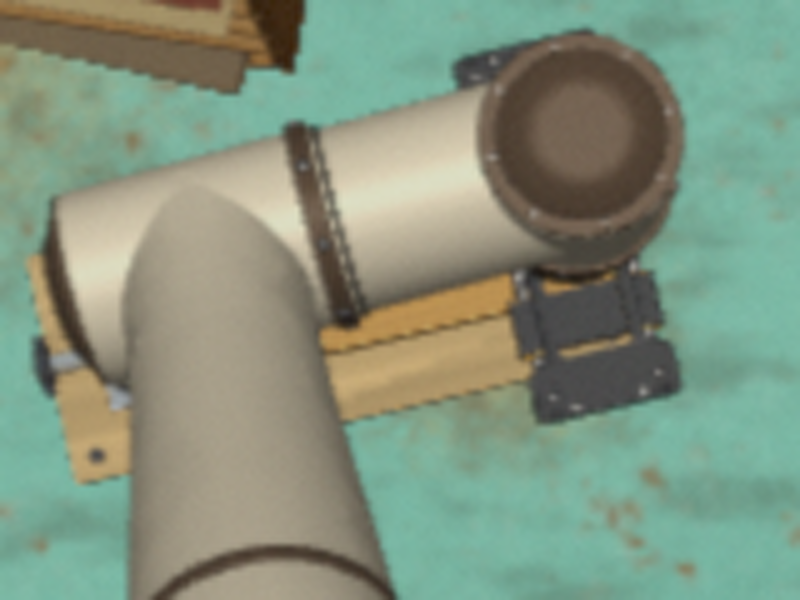

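View pics/s4.png

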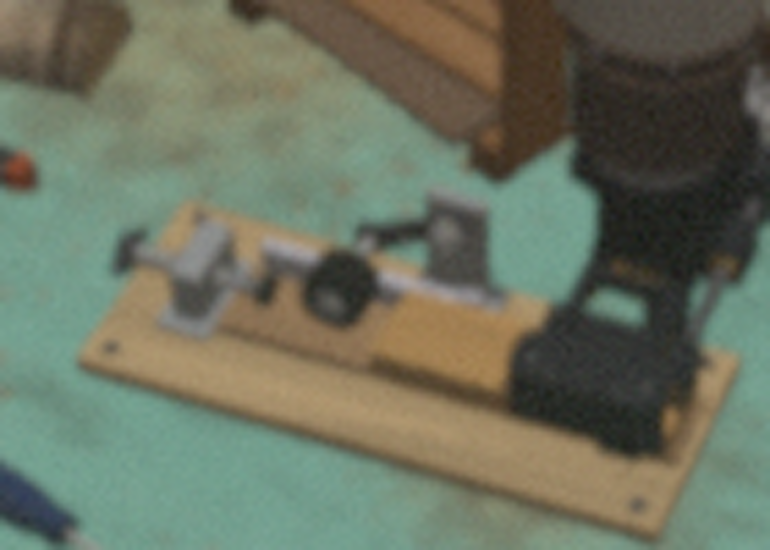

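Call:
move_arm([
  [[-0.1,0,0,0,0,0,-1],[-0.05,0,0,0,0,0,-1],[0,0,0,0,0,0,-1],[0,0,0,0,0,0,-1]],
])

```text
time_s: 10.58
tcp_pos: [0.5861, -0.0089, 0.0251]
ee_rot: [[-0.974, -0.226, -0.0], [-0.226, 0.974, -0.0], [0.0, -0.0, -1.0]]
wrist_force: [-1.1, -0.5, 2.5]
gripper_width: 0.571
```

```bash
python3 -c "
from h import *
s=st();print(s['moment'])"
```

```text
t 10.575 tcp [ 0.5861 -0.0089  0.0251] yaw x -166.97 tilt [-0.02 -0.01] F [-1.13 -0.51  2.53] w 0.571 jig [-130.2    1.1] J [ 15.  30. -18.   0. -41.  -2.]
[-0.11715184  0.32009577  0.02301766]
```

Call:
move_arm([
  [[-0.05,0,0,0,0,0,-1],[-0.05,0,0,0,0,0,-1],[0,0,0,0,0,0,-1]],
])

```text
time_s: 10.95
tcp_pos: [0.5873, -0.0084, 0.025]
ee_rot: [[-0.974, -0.226, 0.0], [-0.226, 0.974, -0.0], [-0.0, -0.0, -1.0]]
wrist_force: [-1.1, -1.2, 3.2]
gripper_width: 0.574
```

```bash
python3 -c "
from h import *
s=st();print(s['moment'])"
```

```text
t 10.95 tcp [ 0.5873 -0.0084  0.025 ] yaw x -166.95 tilt [ 0.01 -0.  ] F [-1.07 -1.24  3.2 ] w 0.574 jig [-130.    -0.2] J [ 15.  30. -18.   0. -41.  -2.]
[-0.15040935  0.30235177  0.07377172]
```

Call:
move_arm([
  [[-0.05,0,0,0,0,0,-1],[-0.05,0,0,0,0,0,-1],[0,0,0,0,0,0,-1]],
])

```text
time_s: 11.32
tcp_pos: [0.588, -0.0081, 0.0251]
ee_rot: [[-0.974, -0.226, -0.0], [-0.226, 0.974, -0.0], [0.0, 0.0, -1.0]]
wrist_force: [-2.2, -1.0, 3.1]
gripper_width: 0.568
```

```bash
python3 -c "
from h import *
s=st();print(s['moment'])"
```

```text
t 11.325 tcp [ 0.588  -0.0081  0.0251] yaw x -166.96 tilt [-0.02 -0.  ] F [-2.15 -0.98  3.08] w 0.568 jig [-129.9   -1. ] J [ 15.  30. -18.  -0. -42.  -2.]
[-0.05449697  0.50854902  0.11618188]
```

Call:
move_arm([
  [[-0.05,0,0,0,0,0,-1],[-0.05,0,0,0,0,0,-1],[0,0,0,0,0,0,-1]],
])

```text
time_s: 11.7
tcp_pos: [0.5882, -0.0081, 0.0251]
ee_rot: [[-0.974, -0.226, -0.002], [-0.226, 0.974, -0.0], [0.002, -0.0, -1.0]]
wrist_force: [-3.7, -0.8, 6.2]
gripper_width: 0.572
```

```bash
python3 -c "
from h import *
s=st();print(s['moment'])"
```

```text
t 11.7 tcp [ 0.5882 -0.0081  0.0251] yaw x -166.94 tilt [-0.11 -0.03] F [-3.74 -0.81  6.24] w 0.572 jig [-129.9   -1.2] J [ 15.  31. -18.  -0. -42.  -2.]
[-0.04662505  1.17792439  0.12187229]
```

Call:
move_arm([
  [[0,0,-0.1,0,0,0,-1],[0,0,0,0,0,0,-1],[0,0,0,0,0,0,-1]],
])

```text
time_s: 12.08
tcp_pos: [0.5884, -0.0081, 0.0254]
ee_rot: [[-0.974, -0.226, -0.002], [-0.226, 0.974, -0.0], [0.002, 0.0, -1.0]]
wrist_force: [-2.9, -1.0, -1.0]
gripper_width: 0.569
```

```bash
python3 -c "
from h import *
s=st();print(s['moment'])"
```

```text
t 12.075 tcp [ 0.5884 -0.0081  0.0254] yaw x -166.95 tilt [-0.1  -0.02] F [-2.92 -1.   -1.03] w 0.569 jig [-129.9   -1.4] J [ 15.  31. -18.  -0. -42.  -2.]
[-0.22160441  0.74313974  0.3468423 ]
```

Call:
move_arm([
  [[0.08,0,0.07,0,0,0,-1],[0,0.4,0,0,0,0,-1],[0,0.4,0,0,0,0,-1],[0,0.3,0,0,0,0,-1],[0,0.3,0,0,0,0,-1],[0,0.3,0,0,0,0,-1],[0,0,0,0,0,0,-1]],
])

```text
time_s: 12.95
tcp_pos: [0.5848, 0.0074, 0.0256]
ee_rot: [[-0.974, -0.226, 0.0], [-0.226, 0.974, -0.001], [-0.0, -0.001, -1.0]]
wrist_force: [-0.5, -6.5, -0.9]
gripper_width: 0.575
```

```bash
python3 -c "
from h import *
s=st();print(s['moment'])"
```

```text
t 12.95 tcp [0.5848 0.0074 0.0256] yaw x -166.95 tilt [ 0.02 -0.08] F [-0.47 -6.51 -0.93] w 0.575 jig [-114.1   -1.4] J [ 17.  30. -19.   0. -41.  -4.]
[-2.08339416  0.08092641  0.1713966 ]
```

Call:
move_arm([
  [[0,0.2,0,0,0,0,-1],[0,0.2,0,0,0,0,-1],[0,0.2,0,0,0,0,-1],[0,0,0,0,0,0,-1]],
])

```text
time_s: 13.45
tcp_pos: [0.5835, 0.0129, 0.0256]
ee_rot: [[-0.974, -0.226, 0.0], [-0.226, 0.974, -0.002], [0.0, -0.002, -1.0]]
wrist_force: [-0.4, -8.9, 0.0]
gripper_width: 0.575
```

```bash
python3 -c "
from h import *
s=st();print(s['moment'])"
```

```text
t 13.45 tcp [0.5835 0.0129 0.0256] yaw x -166.96 tilt [ 0.02 -0.1 ] F [-0.45 -8.88  0.04] w 0.575 jig [-108.3   -1.3] J [ 17.  30. -19.   0. -41.  -4.]
[-2.40670352 -0.00416379  0.17182899]
```

Call:
move_arm([
  [[0,0.2,0,0,0,0,-1],[0,0.2,0,0,0,0,-1],[0,0.2,0,0,0,0,-1],[0,0.2,0,0,0,0,-1],[0,0.2,0,0,0,0,-1],[0,0,0,0,0,0,-1]],
])

```text
time_s: 14.2
tcp_pos: [0.5811, 0.0233, 0.0256]
ee_rot: [[-0.974, -0.226, 0.0], [-0.226, 0.974, -0.001], [-0.0, -0.001, -1.0]]
wrist_force: [-0.2, -5.7, -0.3]
gripper_width: 0.569
```

```bash
python3 -c "
from h import *
s=st();print(s['moment'])"
```

```text
t 14.2 tcp [0.5811 0.0233 0.0256] yaw x -166.95 tilt [ 0.02 -0.06] F [-0.15 -5.75 -0.25] w 0.569 jig [-97.8  -1.4] J [ 18.  30. -19.   0. -41.  -5.]
[-1.72306169  0.14343742  0.20230754]
```

Call:
move_arm([
  [[0,0.2,0,0,0,0,-1],[0,0.2,0,0,0,0,-1],[0,0.2,0,0,0,0,-1],[0,0.2,0,0,0,0,-1],[0,0.2,0,0,0,0,-1],[0,0.2,0,0,0,0,-1],[0,0.2,0,0,0,0,-1],[0,0,0,0,0,0,-1]],
])

```text
time_s: 15.2
tcp_pos: [0.5779, 0.0373, 0.0255]
ee_rot: [[-0.974, -0.226, 0.0], [-0.226, 0.974, -0.001], [-0.0, -0.001, -1.0]]
wrist_force: [0.2, -5.0, -1.8]
gripper_width: 0.568
```

```bash
python3 -c "
from h import *
from station import r
s=st();print(s['moment'])
c=r.capture('scene');cv2.imwrite('pics/s5.png',cv2.resize(c['color'][130:230,190:330],None,fx=5.5,fy=5.5,interpolation=cv2.INTER_CUBIC))"
```

```text
t 15.2 tcp [0.5779 0.0373 0.0255] yaw x -166.96 tilt [ 0.02 -0.03] F [ 0.23 -4.96 -1.75] w 0.568 jig [-83.4  -1.3] J [ 20.  30. -19.   0. -41.  -7.]
[-1.52150905  0.11271399  0.10353162]
```

View pics/s5.png

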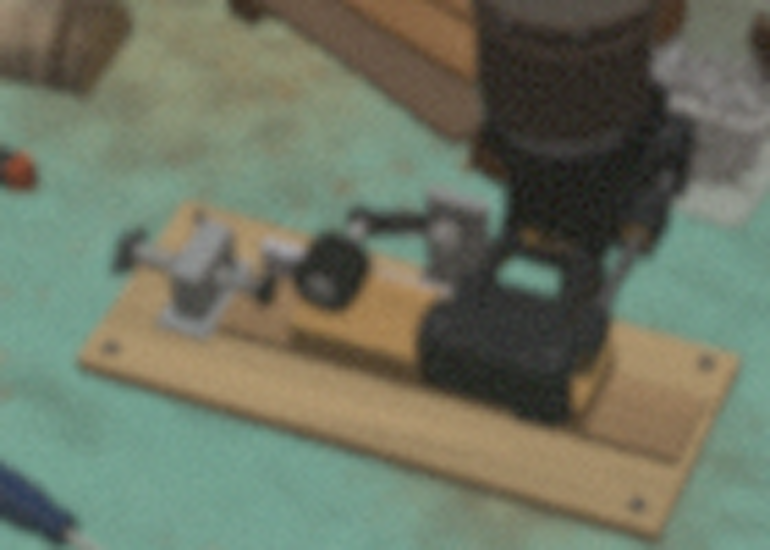

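The roller is riding on top and bed friction is about 5 N. From here I'll advance in small steps until it reaches the pad.

Call:
move_arm([
  [[0,0.2,0,0,0,0,-1],[0,0.2,0,0,0,0,-1],[0,0.2,0,0,0,0,-1],[0,0.2,0,0,0,0,-1],[0,0.1,0,0,0,0,-1],[0,0.1,0,0,0,0,-1]],
])

```text
time_s: 16.0
tcp_pos: [0.5756, 0.0473, 0.0253]
ee_rot: [[-0.974, -0.225, 0.0], [-0.225, 0.974, -0.0], [-0.0, -0.0, -1.0]]
wrist_force: [0.2, -4.2, -1.2]
gripper_width: 0.57
```

```bash
python3 -c "
from h import *
s=st();print(s['moment'])"
```

```text
t 16.0 tcp [0.5756 0.0473 0.0253] yaw x -166.97 tilt [ 0.01 -0.01] F [ 0.18 -4.22 -1.16] w 0.57 jig [-73.1  -1.3] J [ 21.  30. -20.   0. -41.  -8.]
[-1.35379381 -0.04115126  0.15028803]
```

Call:
move_arm([
  [[0,0.1,0,0,0,0,-1],[0,0.1,0,0,0,0,-1],[0,0.1,0,0,0,0,-1]],
])

```text
time_s: 16.38
tcp_pos: [0.5748, 0.0505, 0.0253]
ee_rot: [[-0.974, -0.226, 0.0], [-0.226, 0.974, 0.0], [-0.0, 0.0, -1.0]]
wrist_force: [-0.8, -4.7, -1.8]
gripper_width: 0.573
```

```bash
python3 -c "
from h import *
s=st();print(s['moment'])"
```

```text
t 16.375 tcp [0.5748 0.0505 0.0253] yaw x -166.96 tilt [0.01 0.  ] F [-0.81 -4.69 -1.82] w 0.573 jig [-69.9  -1.3] J [ 21.  30. -20.  -0. -41.  -8.]
[-1.3825328  -0.02071605  0.08223667]
```

Call:
move_arm([
  [[0,0.1,0,0,0,0,-1],[0,0.1,0,0,0,0,-1],[0,0.1,0,0,0,0,-1]],
])

```text
time_s: 16.75
tcp_pos: [0.5742, 0.0534, 0.0254]
ee_rot: [[-0.974, -0.226, 0.0], [-0.226, 0.974, 0.0], [-0.0, 0.0, -1.0]]
wrist_force: [0.7, -2.9, -1.5]
gripper_width: 0.57
```

```bash
python3 -c "
from h import *
s=st();print(s['moment'])"
```

```text
t 16.75 tcp [0.5742 0.0534 0.0254] yaw x -166.96 tilt [0.01 0.01] F [ 0.67 -2.91 -1.52] w 0.57 jig [-66.8  -1.3] J [ 21.  30. -20.  -0. -41.  -8.]
[-1.23596415 -0.09201976  0.07960424]
```

Call:
move_arm([
  [[0,0.1,0,0,0,0,-1],[0,0.1,0,0,0,0,-1]],
])

```text
time_s: 17.0
tcp_pos: [0.5737, 0.0553, 0.0253]
ee_rot: [[-0.974, -0.226, 0.0], [-0.226, 0.974, 0.0], [-0.0, 0.0, -1.0]]
wrist_force: [0.3, -4.2, -2.1]
gripper_width: 0.571
```

```bash
python3 -c "
from h import *
s=st();print(s['moment'])"
```

```text
t 17.0 tcp [0.5737 0.0553 0.0253] yaw x -166.96 tilt [0.01 0.  ] F [ 0.31 -4.22 -2.09] w 0.571 jig [-64.8  -1.3] J [ 22.  30. -20.  -0. -41.  -9.]
[-1.28497412 -0.11552491  0.12353607]
```

Call:
move_arm([
  [[0,0.1,0,0,0,0,-1],[0,0,0,0,0,0,-1]],
])

```text
time_s: 17.25
tcp_pos: [0.5735, 0.0564, 0.0253]
ee_rot: [[-0.974, -0.226, 0.0], [-0.226, 0.974, 0.0], [-0.0, 0.0, -1.0]]
wrist_force: [0.6, -2.5, -2.8]
gripper_width: 0.568
```

```bash
python3 -c "
from h import *
s=st();print(s['moment'])"
```

```text
t 17.25 tcp [0.5735 0.0564 0.0253] yaw x -166.96 tilt [0.01 0.01] F [ 0.56 -2.55 -2.83] w 0.568 jig [-63.8  -1.3] J [ 22.  30. -20.  -0. -41.  -9.]
[-0.994145   -0.07399902  0.01875289]
```

Call:
move_arm([
  [[0,0.1,0,0,0,0,-1],[0,0,0,0,0,0,-1]],
])

```text
time_s: 17.5
tcp_pos: [0.5732, 0.0573, 0.0253]
ee_rot: [[-0.974, -0.226, 0.0], [-0.226, 0.974, 0.0], [-0.0, 0.0, -1.0]]
wrist_force: [-0.0, -2.8, -3.5]
gripper_width: 0.571
```

```bash
python3 -c "
from h import *
s=st();print(s['moment'])"
```

```text
t 17.5 tcp [0.5732 0.0573 0.0253] yaw x -166.95 tilt [0.01 0.01] F [-0.01 -2.84 -3.46] w 0.571 jig [-62.8  -1.3] J [ 22.  30. -20.  -0. -41.  -9.]
[-0.98696037 -0.11896717  0.08323447]
```

Call:
move_arm([
  [[0,0.1,0,0,0,0,-1],[0,0,0,0,0,0,-1]],
])

```text
time_s: 17.75
tcp_pos: [0.573, 0.0582, 0.0253]
ee_rot: [[-0.974, -0.226, 0.0], [-0.226, 0.974, 0.0], [-0.0, 0.0, -1.0]]
wrist_force: [0.9, -3.8, -3.4]
gripper_width: 0.568
```

```bash
python3 -c "
from h import *
s=st();print(s['moment'])"
```

```text
t 17.75 tcp [0.573  0.0582 0.0253] yaw x -166.96 tilt [0. 0.] F [ 0.94 -3.77 -3.37] w 0.568 jig [-61.9  -1.3] J [ 22.  30. -20.  -0. -41.  -9.]
[-1.08328341 -0.17028114  0.01218046]
```

Call:
move_arm([
  [[0,0.1,0,0,0,0,-1],[0,0,0,0,0,0,-1]],
])

```text
time_s: 18.0
tcp_pos: [0.5728, 0.0591, 0.0254]
ee_rot: [[-0.974, -0.226, 0.0], [-0.226, 0.974, -0.0], [-0.0, -0.0, -1.0]]
wrist_force: [1.5, -5.0, -2.6]
gripper_width: 0.568
```

```bash
python3 -c "
from h import *
s=st();print(s['moment'])"
```

```text
t 18.0 tcp [0.5728 0.0591 0.0254] yaw x -166.96 tilt [ 0.01 -0.  ] F [ 1.5  -5.02 -2.62] w 0.568 jig [-61.   -1.3] J [ 22.  30. -20.   0. -41.  -9.]
[-1.36845583 -0.27339112  0.02787079]
```

Call:
move_arm([
  [[0,0.1,0,0,0,0,-1],[0,0,0,0,0,0,-1]],
])

```text
time_s: 18.25
tcp_pos: [0.5726, 0.0599, 0.0254]
ee_rot: [[-0.974, -0.226, 0.0], [-0.226, 0.974, -0.0], [-0.0, -0.0, -1.0]]
wrist_force: [2.0, -5.2, -2.8]
gripper_width: 0.571
```

```bash
python3 -c "
from h import *
from station import r
s=st();print(s['moment'])
c=r.capture('scene');cv2.imwrite('pics/s6.png',cv2.resize(c['color'][150:200,200:290],None,fx=8,fy=8,interpolation=cv2.INTER_CUBIC))"
```

```text
t 18.25 tcp [0.5726 0.0599 0.0254] yaw x -166.96 tilt [ 0.01 -0.01] F [ 1.98 -5.17 -2.78] w 0.571 jig [-60.2  -1.3] J [ 22.  30. -20.   0. -41.  -9.]
[-1.54208921 -0.358136    0.04425274]
```

View pics/s6.png

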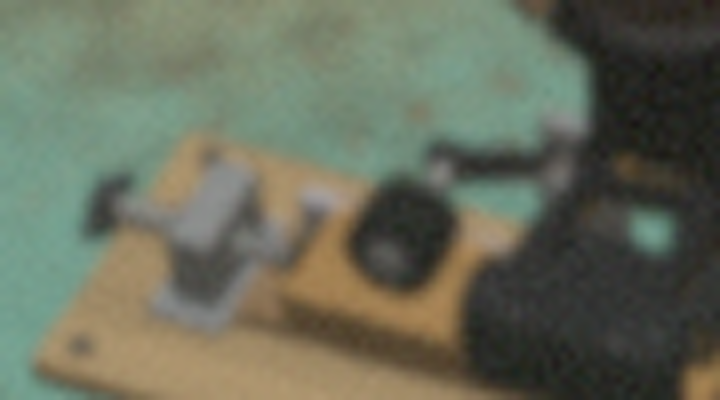

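Call:
move_arm([
  [[0,0.1,0.02,0,0,0,-1],[0,0.1,0.02,0,0,0,-1],[0,0,0,0,0,0,-1]],
])

```text
time_s: 18.68
tcp_pos: [0.5723, 0.0613, 0.0252]
ee_rot: [[-0.974, -0.226, 0.0], [-0.226, 0.974, -0.001], [-0.0, -0.001, -1.0]]
wrist_force: [2.4, -6.6, -1.9]
gripper_width: 0.569
```

```bash
python3 -c "
from h import *
s=st();print(s['moment'])"
```

```text
t 18.675 tcp [0.5723 0.0613 0.0252] yaw x -166.96 tilt [ 0.01 -0.05] F [ 2.37 -6.6  -1.94] w 0.569 jig [-58.7  -1.3] J [ 22.  30. -20.   0. -41.  -9.]
[-2.08916061 -0.49097843  0.04494886]
```

Call:
move_arm([
  [[0,0.1,0.02,0,0,0,-1],[0,0,0.02,0,0,0,-1],[0,0,0,0,0,0,-1]],
])

```text
time_s: 19.05
tcp_pos: [0.5722, 0.062, 0.0251]
ee_rot: [[-0.974, -0.226, 0.0], [-0.226, 0.974, -0.001], [-0.0, -0.001, -1.0]]
wrist_force: [1.1, -8.5, 0.5]
gripper_width: 0.567
```

```bash
python3 -c "
from h import *
s=st();print(s['moment'])"
```

```text
t 19.05 tcp [0.5722 0.062  0.0251] yaw x -166.95 tilt [ 0.02 -0.07] F [ 1.11 -8.48  0.49] w 0.567 jig [-58.   -1.3] J [ 22.  30. -20.   0. -41.  -9.]
[-2.43374957 -0.48435285  0.06922988]
```

Call:
move_arm([
  [[0,0,0,0,0,0,0.5],[0,0,0,0,0,0,0.8],[0,0,0,0,0,0,0.8],[0,0,0,0,0,0,0.8],[0,0,0,0,0,0,0.8]],
])

```text
time_s: 19.68
tcp_pos: [0.5719, 0.0632, 0.0246]
ee_rot: [[-0.974, -0.226, 0.0], [-0.226, 0.974, 0.0], [-0.0, 0.0, -1.0]]
wrist_force: [0.5, 0.5, -0.1]
gripper_width: 0.892
```

```bash
python3 -c "
from h import *
from station import r
s=st();print(s['moment'])
c=r.capture('wrist');cv2.imwrite('pics/w6.png',c['color']);c['s']=s;pickle.dump(c,open('w6.pkl','wb'))
c=r.capture('scene');cv2.imwrite('pics/s7.png',cv2.resize(c['color'][150:200,200:290],None,fx=8,fy=8,interpolation=cv2.INTER_CUBIC))"
```

```text
t 19.675 tcp [0.5719 0.0632 0.0246] yaw x -166.95 tilt [0.01 0.01] F [ 0.49  0.53 -0.11] w 0.892 jig [-56.8  -1.3] J [ 22.  30. -20.  -0. -40.  -9.]
[ 0.00096455 -0.08631593 -0.00323294]
```

View pics/s7.png

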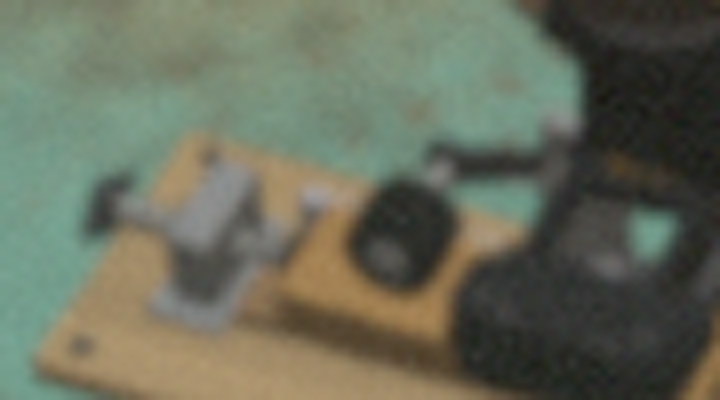

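View pics/w6.png

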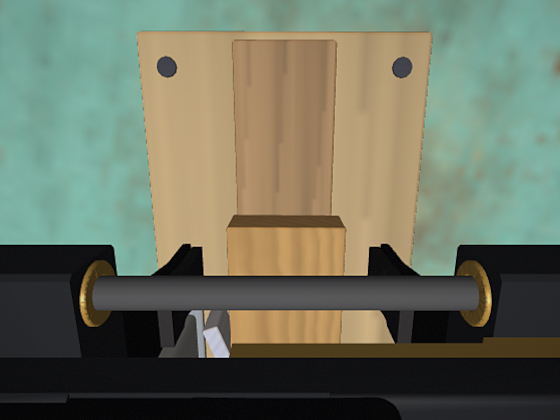

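```bash
python3 -c "
from h import *
c=pickle.load(open('w6.pkl','rb'))
for n,p,z in (('base',[(138,32),(431,32)],.012),('strip',[(233,41),(335,41)],.02),('boardtop',[(228,227),(345,227)],.04),('boardbot',[(234,215),(338,215)],.02)):
    print(n,[wj(q).round(1) for q in wray(c,p,z)])"
```

```text
base [array([-159.5,  -64.5]), array([-159.8,   62.5])]
strip [array([-154.6,  -22.4]), array([-154.7,   20. ])]
boardtop [array([-79.9, -24.2]), array([-80. ,  24.3])]
boardbot [array([-79.6, -24.4]), array([-79.7,  24.2])]
```

```bash
python3 -c "
import cv2
c=cv2.imread('pics/w6.png')
cv2.imwrite('pics/w6a.png',cv2.resize(c[25:225,215:360],None,fx=4,fy=3,interpolation=cv2.INTER_CUBIC))
cv2.imwrite('pics/w6b.png',cv2.resize(c[200:350,190:390],None,fx=4,fy=4,interpolation=cv2.INTER_CUBIC))"
```

```text
(no output)
```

View pics/w6a.png

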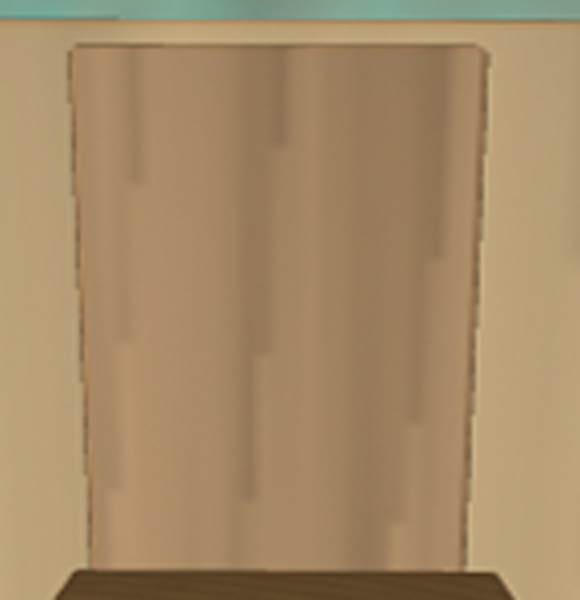

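View pics/w6b.png

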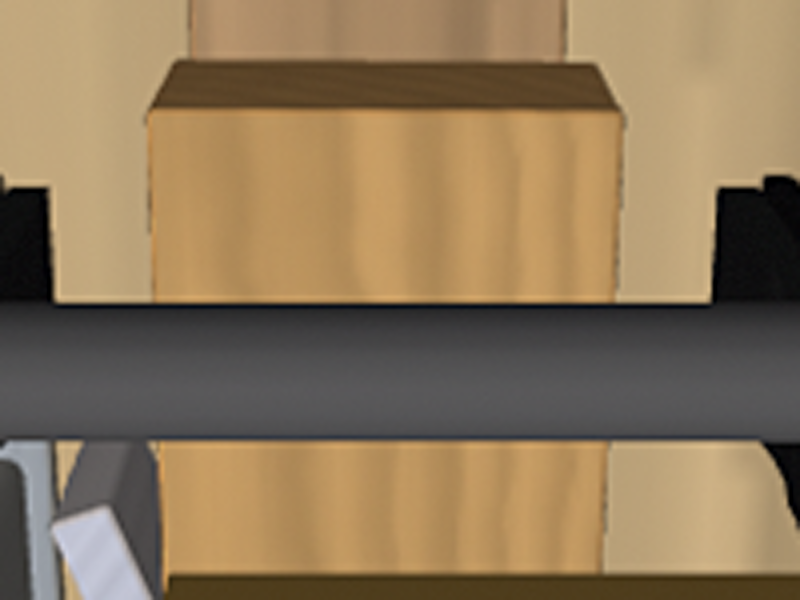

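```bash
python3 -c "
from h import *
c=pickle.load(open('w6.pkl','rb'))
S=wray(c,[(233,40.6),(336.5,40.6),(237.6,214.3),(331.2,214.3)],.02);B=wray(c,[(227.5,227.5),(345,227.5),(231.2,343.8),(340.7,343.8)],.04)
for P in (S,B):
    print(*[wj(q).round(2) for q in P]); m=wj((P[0]+P[1])/2),wj((P[2]+P[3])/2); d=m[1]-m[0];print(m,np.degrees(np.arctan2(d[1],d[0])))"
```

```text
[-154.73  -22.37] [-154.83   20.64] [-79.93 -22.73] [-80.03  20.98]
(array([-154.78375832,   -0.86774808]), array([-79.97762453,  -0.87657935])) -0.006764073755272606
[-79.69 -24.43] [-79.81  24.3 ] [-24.62 -24.81] [-24.74  24.75]
(array([-7.97497517e+01, -6.50586517e-02]), array([-24.67713865,  -0.0302757 ])) 0.036187061224192886
```

The board is free of the fingers and square to the strip, within about 0.8 mm of the fence line. The tail end is at jig x ≈ -80, so the leading end is at about 80. I'll lift off.

Call:
move_arm([
  [[0,0,-1,0,0,0,0.8],[0,0,-3,0,0,0,0.8],[0,0,-4,0,0,0,0.8],[0,0,-4,0,0,0,0.8],[0,0,-4,0,0,0,0.8],[0,-4,0,0,0,0,0.8],[0,-5,0,0,0,0,0.8],[0,-5,0,0,0,0,0.8],[0,-5,0,0,0,0,0.8],[0,-5,0,0,0,0,0.8],[0,-5,0,0,0,0,0.8],[0,0,0,0,0,0,0.8]],
])

```text
time_s: 21.28
tcp_pos: [0.6372, -0.2228, 0.1844]
ee_rot: [[-0.975, -0.221, -0.0], [-0.221, 0.975, -0.0], [0.0, -0.0, -1.0]]
wrist_force: [-0.5, 0.5, -0.0]
gripper_width: 0.899
```

```bash
python3 -c "
from h import *
from station import r
s=st()
c=r.capture('top');pickle.dump(c,open('t8.pkl','wb'));cv2.imwrite('pics/t8.png',cv2.resize(c['color'][160:240,180:313],None,fx=6,fy=6,interpolation=cv2.INTER_CUBIC))
cv2.imwrite('pics/t8f.png',c['color'])
c=r.capture('scene');cv2.imwrite('pics/s8.png',cv2.resize(c['color'][140:230,190:330],None,fx=5.5,fy=5.5,interpolation=cv2.INTER_CUBIC))"
```

```text
t 21.275 tcp [ 0.6372 -0.2228  0.1844] yaw x -167.22 tilt [-0.   -0.02] F [-0.54  0.52 -0.04] w 0.899 jig [-350.2   -0.8] J [ -6.  28.   5.   0. -67.  18.]
```

View pics/t8.png

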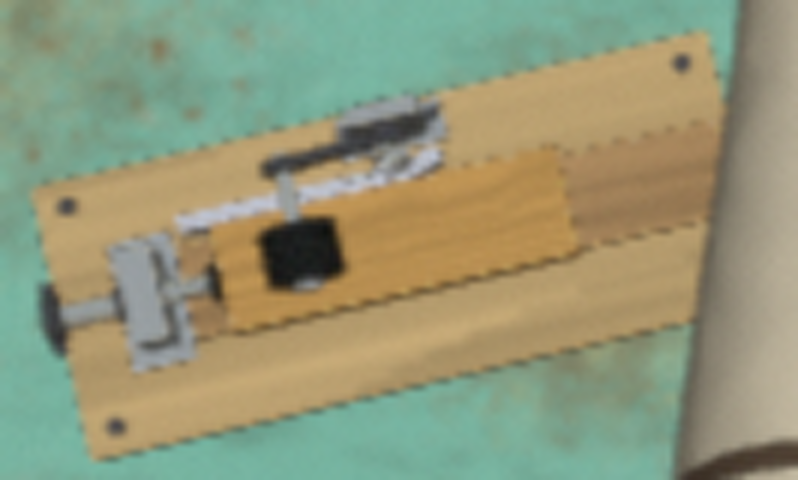

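View pics/s8.png

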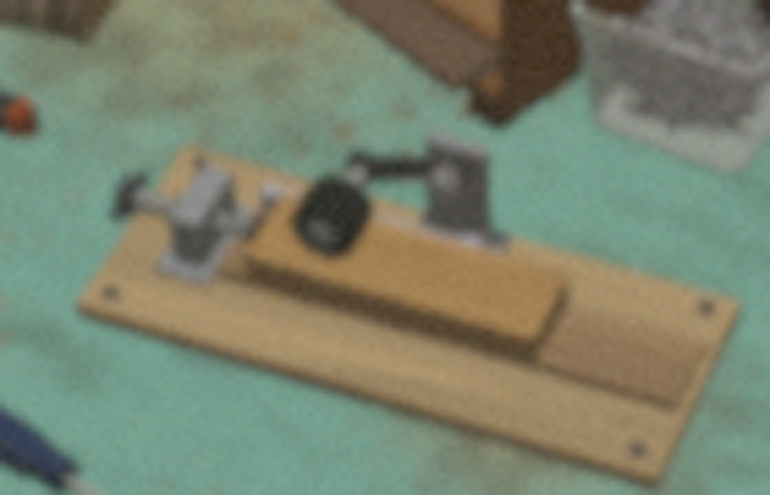

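View pics/t8f.png

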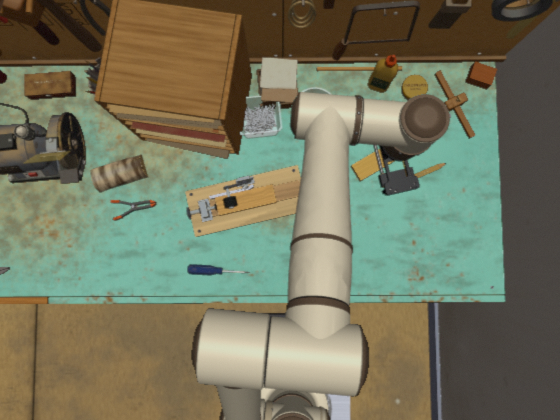

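```bash
python3 - <<'E'
from h import *
a=pickle.load(open('cap0.pkl','rb'))['top']; b=pickle.load(open('t8.pkl','rb'))
R,_=cv2.Rodrigues(a['rvec'])
def px(x,y,z):
    w=np.array([*jw(x,y),z/1000]);p=R@w+a['tvec'];return np.array([a['fx']*p[0]/p[2]+a['cx'],a['fy']*p[1]/p[2]+a['cy']])
xs=np.arange(60,96,1.0)
for c in(a,b):
    g=cv2.cvtColor(c['color'],cv2.COLOR_BGR2GRAY).astype(np.float32)
    L=[]
    for y in np.arange(-4,3,1.):
        m=np.array([px(x,y-1,30) for x in xs],np.float32)
        L.append(cv2.remap(g,m[:,:1],m[:,1:],cv2.INTER_LINEAR).ravel())
    print(np.mean(L,0).round(0).astype(int))
P=ray(b,(np.array([(213,237),(231,333),(580,252),(557,148)])+.5)/6-.5+[180,160],.04)
print([wj(p).round(1) for p in P])
q,e=fit(P,np.array([(80,-25),(80,25),(-80,25),(-80,-25)])/1000,JA);print(wj(q[:2]),np.degrees(q[2]-JA),e*1e3)
E
cat >/dev/null
```

```text
[122 131 134 134 135 135 135 135 135 135 134 134 133 130 125 119 105  88
  70  55  43  43  54  68  84 102 118 129 135 138 138 139 141 143 145 146]
[ 47  61  79  97 114 126 136 140 141 142 142 142 142 142 143 143 142 142
 141 136 131 120 101  81  67  60  59  71  88 104 117 130 137 139 140 142]
[array([ 80.6, -19.2]), array([82.2, 24.9]), array([-78.4,  25.4]), array([-79.1, -22.8])]
[1.3030247  2.06105014] 0.3996779437255678 [[ 2.88985503  1.60564653]
 [-2.41164088 -1.62299898]
 [-0.99849427 -0.70382121]
 [ 0.52028012  0.72117366]]
```

Call:
move_arm([
  [[0,0,0,0,0,0,0.8],[0,0,0,0,0,0,0.8],[0,0,0,0,0,0,0.8],[0,0,0,0,0,0,0.8],[0,0,0,0,0,0,0.8],[0,0,0,0,0,0,0.8],[0,0,0,0,0,0,0.8],[0,0,0,0,0,0,0.8]],
])

```text
time_s: 22.38
tcp_pos: [0.6373, -0.2196, 0.1845]
ee_rot: [[-0.974, -0.226, -0.0], [-0.226, 0.974, -0.0], [0.0, -0.0, -1.0]]
wrist_force: [-0.2, 0.4, -0.4]
gripper_width: 0.903
```

Run:
```python
from h import *
from station import r
b=pickle.load(open('t8.pkl','rb'));c=r.capture('top')
d=cv2.absdiff(b['color'],c['color'])[165:235,185:295].max(2);print(d.max(),d.mean())
print(r.finish_job())
```

```text
56 1.931038961038961
the job is handed in; nothing more can be done
None
```

The board is loaded and the job is handed in at about 22.4 s of the 64 s allowed. I gripped it near its tail, set it on the strip, found the fence by touch and slid it under the roller. I then pressed it against the pad in 1 mm steps, let go and backed the arm clear.

**Forces:** The force along the feed, read at the stops between moves, was at most about 9 N, both under the roller and against the pad.

**Pad:** It first touched at jig x of about 75.5. After I let go, the top view showed it pressed in about 3.8 mm, which agrees with the leading end at about x 80.

**Board and roller:** The pictures show the board flat on the strip with the roller on top of it, square to the strip within about 0.05° in the wrist view.

**Checks that disagreed or were weak:**
- **Fence gap:** The wrist picture put the board about 0.8 mm towards the open side of the fence line, though I had felt fence contact at that same arm position. I left it rather than disturb the fit.
- **Coarse top-view fit:** A rough four-corner fit from the top picture gave about 2 mm and 0.4° off, with 2–3 mm errors in the fit. I trusted the wrist view instead.
- **Creep check:** I compared two pictures of the jig one second apart. The mean difference was small (1.9 grey levels), but the largest was 56, and I handed in without finding out why. Noise or arm movement at the picture's edge is possible.
- **Other things on the bench:** The screwdriver, pliers and pencil look unmoved in the last top view. The arm partly hid the short block.

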